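# Clamp a filter plate with a reversible ratchet press

## Task

Clamp the white filter plate in the small bench press: the ratchet is set to loosen, so first flip the red pawl lever to its tightening side without forcing it, then work the blue-knobbed handle clockwise, with as many ratchet strokes as it takes, until the handle turns clearly stiffer and the gasket is firmly nipped but not crushed. Finish with the handle swung back to its park stop (fully anticlockwise), the lever still on tighten and everything let go. Leave the other things on the bench where they are.

Things in the scene. Friction and masses are not known exactly. Their poses are not given: they have to be found in the camera images.
- press: Filter press, fixed on the bench: cream base 260 x 240 x 15 mm, two steel posts, navy bridge bar 50 x 220 mm along its y axis, top 110 mm above the bench. Origin: centre of the underside, on the vertical screw axis. z up; the handle sweeps over its -x side. The steel ratchet wheel (16 teeth, 64 mm across) sits on the bridge, the handle above it.
- handle (a joint): Swing of the aluminium handle bar (26 mm wide, top 138 mm above the bench) about the screw axis, rad: 0 = park stop, where it points along the press's own (-0.80, -0.61); grows clockwise from above (tightening) to a stop at 1.3. Stays where left. Parked: below 0.2. Pawl on tighten: clockwise up to 0.4 rad of slack, then it drives the screw; anticlockwise it clicks back at 2 N, the screw stays.
- head_center (a point): Point on the screw axis, at the top face of the handle bar (138 mm above the bench).
- grip_mid (a point): Middle (165 mm above the bench) of the freely spinning upright blue knob: 22 mm in diameter, 141 to 185 mm above the bench, 140 mm from the screw axis. Moving it steadily, square to the handle, clockwise on tighten takes 3 N while the screw runs free; once the foot meets the plate, 1 N more per 13 N of clamp load: 7 to 11 N is good, 14 N crushes. At rest, friction holds the handle and hides this.
- pawl_lever (a joint): Red pawl lever on the handle, rad: 0 = loosen (its free end leans 0.32 rad to the anticlockwise side of the handle's centre line), 0.64 = tighten (leans 0.32 rad to the clockwise side). Counts as tighten above 0.4. Stays where it is left. Moves with about 2.5 N at its free end; pushing on at its stop, more than about 4 N turns the whole handle.
- lever_pivot (a point): Top of the pawl lever's pivot boss, on the handle's centre line, 46 mm out from the screw axis, 146 mm above the bench.
- lever_tip (a point): Point in the lever's upright fin, 30 mm from its pivot, 158 mm above the bench. The fin is 7 mm thick, 34 mm long (pivot to free end) and stands from 139 to 165 mm above the bench, pointing away from the screw axis towards the blue knob.
- jar: Bystander: small jar, 38 mm across, 50 mm tall, on a rear corner of the press base.
- oring: Bystander: black rubber ring, 38 mm across, 6 mm tall, on the other rear corner of the press base.
- tube_rack: Bystander: blue tube rack 60 x 150 mm, 92 mm tall with its tubes.
- beaker: Bystander: glass beaker 70 mm across, 90 mm tall.
- reagent: Bystander: white bottle 60 mm across, 130 mm tall.
- mouse: Bystander: black computer mouse on a round navy mat, 100 x 60 mm.
- tip_box: Bystander: orange pipette tip box 120 x 85 mm, 80 mm tall.
- foot: Steel pressure foot, a 52 mm disc under the bridge, turning with the screw. Origin: centre of its underside. It goes down 4 mm per rad of clockwise screw turn and starts 2 to 5 mm above the plate.
- plate: White filter plate, 127 x 86 x 12 mm, under the foot, on a black sprung gasket; origin at its centre, 6 mm below its top. Plates differ in height by up to 3 mm. The gasket gives only 1 mm per 180 N: nipped = 35 to 160 N between foot and plate (0.2 to 0.9 mm, finer than the pose readings: go by the handle's resistance), crushed beyond. The screw holds the load when let go.

How it is judged:
On the way, in this order (a step that is already met when the one before it is completed fails the run):
1. the pawl lever is flipped to tighten (value of joint pawl_lever above 0.4 rad), for 0.2 s.
2. the gasket is nipped by ratcheting the handle (contact force between foot and plate above 35 N), for 0.3 s.
At the end, for the whole second after the job is handed in: The foot stays pressed on the plate with 35 to 160 N, the handle is within 0.2 rad of its park stop, and the pawl lever is on tighten (above 0.4 rad) (contact force between foot and plate between 35 and 160 N and value of joint handle below 0.2 rad and value of joint pawl_lever above 0.4 rad); the robot touches nothing.
It fails at once if the gasket is crushed (more than 160 N between foot and plate) (contact force between foot and plate above 160 N).
It fails at once if the pawl lever is forced (more than 40 N from the fingers) (contact force between the fingers and pawl_lever above 40 N).
It fails at once if a bystander is moved by more than 30 mm (distance of any of jar, oring, tube_rack, beaker, reagent, mouse, tip_box from where it was at the start of the episode above 0.03 m).
It also fails if it takes over 61 s, if anything falls off the work surface, if the arm or the gripper's body presses on something with over 40 N, if the wrist force passes 120 N, or if a joint passes its speed limit or range.

## Robot

A 6-joint arm with a two-finger parallel gripper is mounted at the origin on the work surface. World frame = base frame: x ahead of the robot, y to its left, z up, the work surface at z = 0. Lengths are in m, angles in rad, forces in N, time in s.
With the tool pointing down it reaches from about 0.3 to 0.875 m from the base axis. Payload 6.4 kg.
Tool frame: the origin (TCP) lies between the finger pads; the fingertips stand 22 mm ahead of it and the grasp point (between the pads) lies 3 mm ahead of it; z points along the fingers, y is the line along which they close (so a half turn about z gives the same grasp; the last joint's range is limited). The gripper opens to 85 mm and grips with 20 to 120 N. Pads are 22 mm wide; open, the fingers measure 114 mm over their backs; the gripper's body (76 mm by 85 mm) begins 54 mm behind the grasp point. The pads swing forward as they close: fully open they stand 13 mm farther back than shut.
Start: joints at [-1.363, 0.181, 1.607, -0, 1.354, -0.206], TCP at [0.231, -0.526, 0.253] pointing down, gripper open.
Joint ranges: [-2.99, 2.99], [-0.89, 2.07], [0.3, 2.58], [-1.14, 4.28], [0, 2.63], [-3.12, 3.12]. Speed limits (rad/s): [2.57, 2.57, 3.01, 3.14, 3.14, 3.14].

## Interface

Orientations are given as a unit quaternion [w, x, y, z].
In Python, from bench import ctrl, imaging, workorder gives the robot as it stands.
- The arm moves only by the shell command python3 -m pendant 'ROWS' [OPENING]. ROWS is JSON, a list of rows, each a list of 4 numbers: the shift along the tool's x, y, z in cm, then the turn about the tool's z in degrees. In form: [[dx, dy, dz, roll], ...]. A call has 1 to 12 rows; each row is the pose to reach, as a shift and turn from the pose commanded when the call began, along the tool's axes at that moment; what a row does not reach only later rows make up. A row lasts 1/12 s, in which the tool goes at most 41.7 mm and 7.16 degrees, less where a joint would pass 70% of its speed; a pose out of reach is approached as far as the arm can. A call with a gripper value outside its range is refused whole. OPENING is the opening, from 0 (shut) to 1 (fully open), set as the call begins (- or left out, the last holds). The fingers move at their own pace and stop on an object; the grip force is fixed at half the most. Time passes only in rows, so rows that repeat a pose let the fingers close. It gives the time, the measured TCP pose, the force, the opening and the grip force at its end, in the units of the state.
- ctrl.get_obs(): the state, without advancing time (a new reading comes with each control period).
- imaging.camera(name): name is "scene" or "side" or "wrist"; returns the picture (384x512x3 uint8, red, green, blue); there is no depth.
- imaging.camera_info(name): a dict with "K" (3x3 intrinsics, pixels), "T" (4x4, takes a point from camera to world coordinates); the wrist camera has in their place "tool_from_camera" (4x4, takes a point from camera to tool coordinates, whose origin is the TCP and whose axes are the flange's). Camera axes: x right, y up, looking along -z (the intrinsics and any distortion apply to the point x, -y, -z); pixel columns grow to the right and rows downward; lengths in m; the calibration is good to about 2 mm. A picture is of the moment at which its call begins: read the wrist's pose just before it. camera_info takes no time and is no camera call.
- workorder.hand_in(): hands the job in; it is judged then, once.
The state is a dict: "time_s": time; "q": joint angles; "dq": joint speeds; "joint_efforts": joint torques, N m; "eef_pos": TCP position; "eef_rot": TCP orientation; "wrist_force": force on the tool from outside, world axes, zero at the start; "torque": the same for the moment, N m; "opening": opening from 0.0 (shut) to 1.0 (fully open); "grasp_force": force on a finger pad.
Only numpy, scipy, OpenCV 4.12 (cv2) and the standard library are available. Lean on these libraries where they do the work, as an engineer would, in place of code of your own. Each camera call takes 0.05 s, during which the arm holds its last target. There are 200 camera calls.

## Working session

There is one attempt and no reset: what is moved stays moved. The work goes in short steps, Python scripts to look and compute and a shell command to move; the robot and the scene stay as the last step left them, time stands still between calls to the robot, and variables do not carry over. Pictures are saved under pics/ and viewed, at most 10 in all, crops included, and the job is handed in when it is done.

```bash
mkdir -p pics; ls
python3 - <<'E'
from bench import ctrl, imaging
import cv2
o=ctrl.get_obs();print(o)
for n in ("scene","side"):
    im=imaging.camera(n); cv2.imwrite(f"pics/{n}0.png",im[:,:,::-1]); i=imaging.camera_info(n); print(n,{k:(v.round(4).tolist() if hasattr(v,'round') else v) for k,v in i.items()})
print(imaging.camera_info("wrist"))
E
```

```text
pics
{'time_s': 0.0, 'q': array([-1.36325629e+00,  1.81572942e-01,  1.60799319e+00,  1.06371563e-05,
        1.35383304e+00, -2.06293824e-01]), 'dq': array([-0.00027799,  0.00050069, -0.00111942,  0.00021108,  0.00105639,
       -0.0004396 ]), 'joint_efforts': array([ 9.08985953e-05, -4.44871902e+01, -3.51337302e+01, -3.25584115e-04,
        8.97633639e-03, -6.73002816e-06]), 'eef_pos': array([ 0.23113345, -0.52593376,  0.25237336]), 'eef_rot': array([-9.03263019e-04,  9.78668799e-01,  2.05442367e-01,  4.63002319e-06]), 'wrist_force': array([-0.40262973,  0.09807825,  0.4343273 ]), 'torque': array([ 0.01023537, -0.00517611,  0.01063271]), 'grasp_force': 0.0, 'opening': 1.0003282817367196}
scene {'K': [[377.5973, 0.0, 254.2116], [0.0, 377.5973, 186.8639], [0.0, 0.0, 1.0]], 'T': [[-0.2298, -0.6119, 0.7568, 1.2967], [0.9732, -0.1456, 0.1779, 0.1583], [0.0013, 0.7775, 0.6289, 0.7913], [0.0, 0.0, 0.0, 1.0]]}
side {'K': [[490.391, 0.0, 252.3226], [0.0, 490.391, 188.7677], [0.0, 0.0, 1.0]], 'T': [[-0.8657, 0.3582, -0.3495, -0.0302], [-0.5003, -0.6374, 0.586, 0.8623], [-0.0128, 0.6822, 0.731, 1.2275], [0.0, 0.0, 0.0, 1.0]]}
{'K': array([[280.47623033,   0.        , 258.39740532],
       [  0.        , 280.47623033, 189.98912799],
       [  0.        ,   0.        ,   1.        ]]), 'tool_from_camera': array([[ 7.20449692e-04,  9.49481357e-01,  3.13822614e-01,
         8.06435649e-02],
       [ 9.99999590e-01, -8.56260979e-04,  2.94925973e-04,
         7.76734919e-04],
       [ 5.48740773e-04,  3.13822273e-01, -9.49481585e-01,
        -1.20859662e-01],
       [ 0.00000000e+00,  0.00000000e+00,  0.00000000e+00,
         1.00000000e+00]])}
```

View pics/scene0.png

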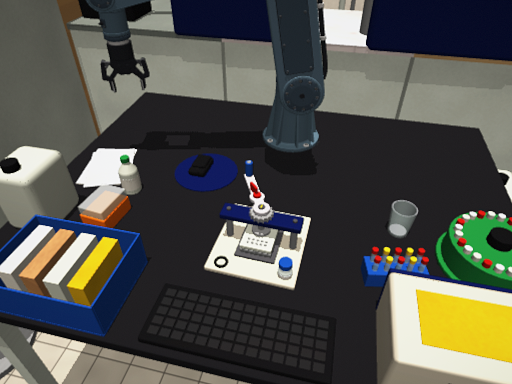

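View pics/side0.png

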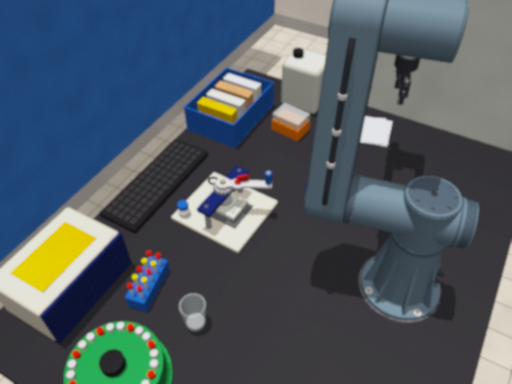

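The scene picture shows the hub near (261,207) and the knob near (249,168). In the side picture the knob is near (269,178). I'll crop and enlarge both to get exact pixels.

Run:
```python
import cv2,numpy as np
a=cv2.imread("pics/scene0.png")[150:290,195:320]; b=cv2.imread("pics/side0.png")[155:255,165:290]
A=cv2.resize(a,None,fx=4,fy=4,interpolation=cv2.INTER_CUBIC)[:, :400] if 0 else cv2.resize(a[:150,:],(500,560))
B=cv2.resize(b[:, :],(500,400))
cv2.imwrite("pics/crop0.png",np.hstack([cv2.resize(A,(400,448)),np.vstack([cv2.resize(B,(400,320)),np.zeros((128,400,3),np.uint8)])]))
```

```text
(no output)
```

View pics/crop0.png

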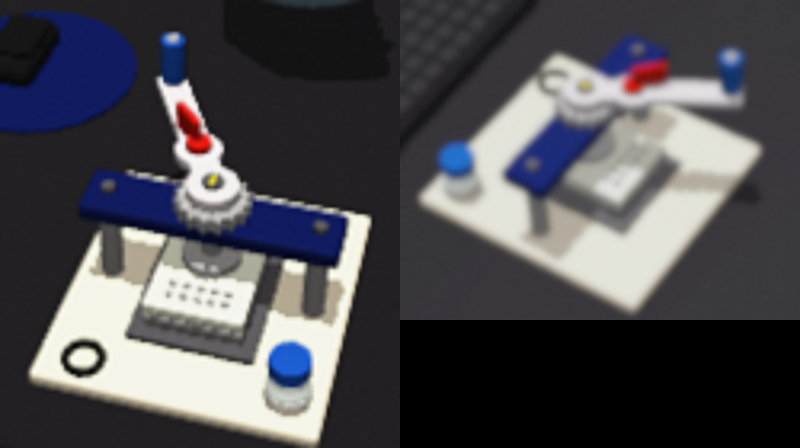

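```bash
cat > h.py <<'E'
import numpy as np
from bench import ctrl, imaging
from scipy.spatial.transform import Rotation as R
def ray(n,uv,z,T=None):
    i=imaging.camera_info(n);K=i["K"];T=i["T"] if T is None else T
    d=T[:3,:3]@np.array([(uv[0]-K[0,2])/K[0,0],-(uv[1]-K[1,2])/K[1,1],-1]);c=T[:3,3]
    return c+d*(z-c[2])/d[2]
def rot(o): return R.from_quat(np.asarray(o["eef_rot"])[[1,2,3,0]])
E
python3 - <<'E'
from h import *
s=lambda x,y:(195+x/3.2,150+y/3.2)
t=lambda x,y:(165+(x-400)/3.2,155+y/3.2)
np.set_printoptions(precision=4,suppress=True)
for nm,a,b,z in [("knobtop",s(174,37),t(732,51),.185),("knobmid",s(174,59),t(732,72),.165),("head",s(212,182),t(585,87),.14)]:
    print(nm,ray("scene",a,z),ray("side",b,z))
for c in [(30,378),(318,440),(370,218)]: print("sc",ray("scene",s(*c),.015 if c[0]>350 else .008))
for c in [(635,308),(762,150),(560,55),(420,197)]: print("sd",ray("side",t(*c),.012))
print(rot(ctrl.get_obs()).as_matrix())
E
```

```text
knobtop [ 0.4613 -0.052   0.185 ] [ 0.4619 -0.0611  0.185 ]
knobmid [ 0.4662 -0.0509  0.165 ] [ 0.4578 -0.0542  0.165 ]
head [0.5885 0.0106 0.14  ] [0.5827 0.011  0.14  ]
sc [ 0.7117 -0.1122  0.008 ]
sc [0.7175 0.125  0.008 ]
sc [0.4673 0.1354 0.015 ]
sd [0.458  0.1329 0.012 ]
sd [ 0.447  -0.1026  0.012 ]
sd [ 0.7048 -0.1168  0.012 ]
sd [0.7178 0.1225 0.012 ]
[[ 0.9156  0.4021 -0.0003]
 [ 0.4021 -0.9156  0.0016]
 [ 0.0003 -0.0016 -1.    ]]
```

```bash
python3 -m pendant '[[3.5,-2.5,-2,0],[7,-5,-4,0],[10.5,-7.7,-5,0],[14,-10.2,-5,0],[17.5,-12.8,-5,0],[21,-15.4,-5,0],[24.5,-18,-5,0],[28,-20.5,-5,0],[31.5,-23,-5,0],[35,-25.6,-5,0],[38.5,-28.2,-5,0],[41.5,-30.4,-5,0]]' 0.2; python3 -m pendant '[[1,-0.7,0,0],[2,-1.4,0,0],[2,-1.4,0,0],[2,-1.4,0,0]]'
python3 - <<'E'
from h import *
import cv2
o=ctrl.get_obs();im=imaging.camera("wrist");print(o)
cv2.imwrite("pics/w1.png",cv2.resize(im[:,:,::-1],(768,576),interpolation=cv2.INTER_CUBIC))
E
```

```text
time_s: 1.1
eef_pos: [0.4775, -0.0997, 0.3032]
eef_rot: [-0.0, 0.979, 0.205, -0.0]
wrist_force: [-0.1, -0.6, 0.3]
opening: 0.2
grasp_force: 0.0
time_s: 1.43
eef_pos: [0.4896, -0.0806, 0.3029]
eef_rot: [-0.0, 0.979, 0.206, -0.0]
wrist_force: [-1.0, 0.8, -0.1]
opening: 0.201
grasp_force: 0.0
{'time_s': 1.4333, 'q': array([-4.02731324e-01, -3.82675730e-02,  1.73914474e+00, -3.45243898e-04,
        1.44162082e+00,  7.52712542e-01]), 'dq': array([-0.03094135, -0.00560257,  0.00537139, -0.00396225,  0.00062214,
       -0.00581149]), 'joint_efforts': array([ 1.01468515e+00, -3.42581427e+01, -3.64336181e+01,  1.24851647e-01,
       -7.14143040e-03,  8.96523125e-02]), 'eef_pos': array([ 0.48959365, -0.08064114,  0.30286367]), 'eef_rot': array([-1.19207232e-04,  9.78507971e-01,  2.06208431e-01, -4.69038903e-04]), 'wrist_force': array([-1.0147361 ,  0.8134091 , -0.13517685]), 'torque': array([-0.02324828,  0.05099002, -0.00386424]), 'grasp_force': 0.0, 'opening': 0.20081944979334232}
```

View pics/w1.png

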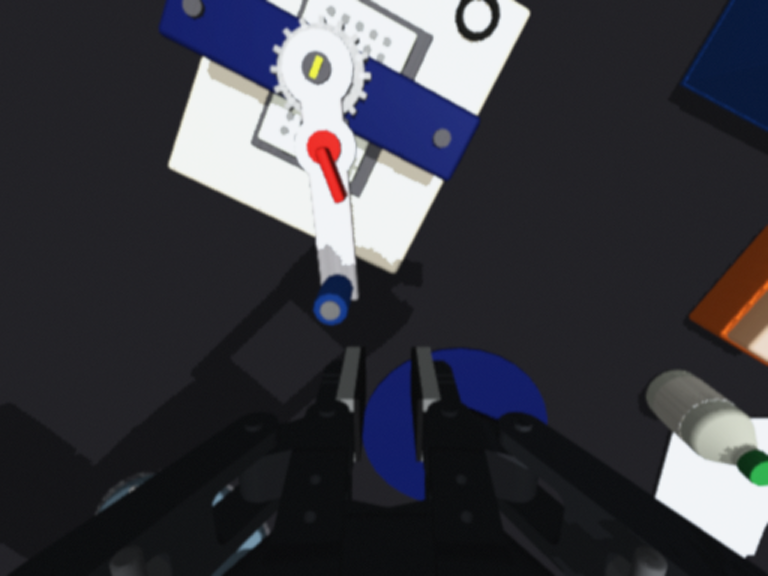

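The wrist view (768x576) shows the hub at (317,67), the pivot boss at (324,147), the fin's free end at (341,200) and the knob top at (331,309). The bridge bolts are at (192,6) and (442,138).

```bash
cat >> h.py <<'E'
def wT(o):
    T=np.eye(4);T[:3,:3]=rot(o).as_matrix();T[:3,3]=o["eef_pos"];return T@imaging.camera_info("wrist")["tool_from_camera"]
E
python3 - <<'E'
from h import *
np.set_printoptions(precision=4,suppress=True)
o=ctrl.get_obs();T=wT(o);print(o["time_s"],o["eef_pos"])
P={n:ray("wrist",(u/1.5,v/1.5),z,T) for n,u,v,z in [("head",317,67,.14),("pivot",324,147,.146),("finend",341,200,.165),("knob",331,309,.185),("b1",192,6,.112),("b2",442,138,.112)]}
for k,v in P.items(): print(k,v)
a=lambda p,q:np.degrees(np.arctan2(*(P[q]-P[p])[:2][::-1]))
print("handle",a("head","knob"),a("head","pivot"),"lever",a("pivot","finend"),"bolts",a("b1","b2"),(P["b1"]+P["b2"])/2)
E
```

```text
1.4833 [ 0.4894 -0.0812  0.3029]
head [0.5877 0.0081 0.14  ]
pivot [ 0.5467 -0.0131  0.146 ]
finend [ 0.5234 -0.0361  0.165 ]
knob [ 0.4631 -0.0559  0.185 ]
b1 [0.5907 0.0995 0.112 ]
b2 [ 0.5835 -0.0821  0.112 ]
handle -152.80159464021958 -152.59881979629768 lever -135.39040377713314 bolts -92.26830246869318 [0.5871 0.0087 0.112 ]
```

```bash
python3 -m pendant '[[2,-0.5,3,0],[4.2,-0.9,6,0],[4.2,-0.9,9,0],[4.2,-0.9,11,0],[4.2,-0.9,12.3,0],[4.2,-0.9,12.3,0],[4.2,-0.9,12.3,0]]' 0
python3 - <<'E'
from h import *
import cv2
o=ctrl.get_obs();im=imaging.camera("wrist");print(o["eef_pos"],o["wrist_force"],o["opening"])
cv2.imwrite("pics/w2.png",cv2.resize(im[:,:,::-1],(768,576),interpolation=cv2.INTER_CUBIC))
E
```

```text
time_s: 2.07
eef_pos: [0.5239, -0.0569, 0.1799]
eef_rot: [-0.0, 0.979, 0.205, -0.001]
wrist_force: [-0.4, -0.3, 1.0]
opening: -0.002
grasp_force: 0.0
[ 0.52390874 -0.05685993  0.17985948] [-0.35014151 -0.25968349  0.99859896] -0.001933995809074633
```

View pics/w2.png

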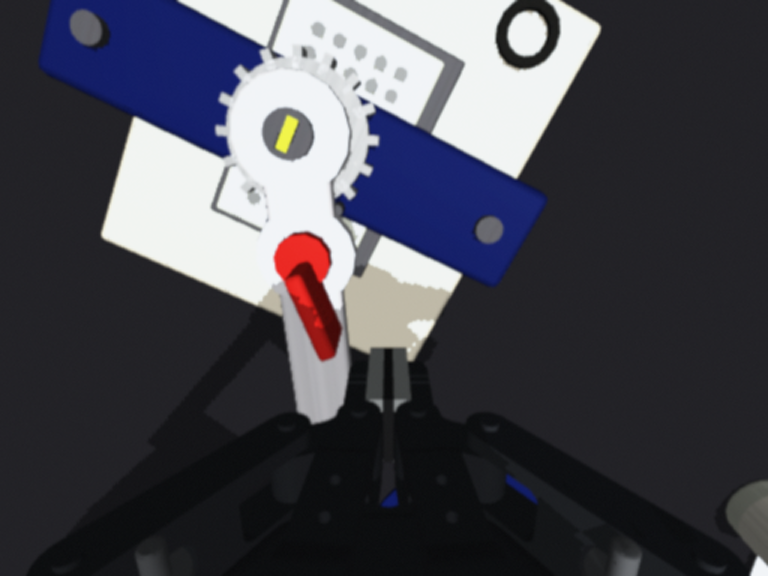

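The shut fingertips, at (370-410, 350), are beside the fin's end at (330,355) on its anticlockwise side. I'll move 5 mm inward and push along -y.

```bash
python3 -m pendant '[[0.5,0,0,0],[0.5,-0.3,0,0],[0.5,-0.6,0,0],[0.5,-0.9,0,0],[0.5,-1.2,0,0],[0.5,-1.5,0,0]]'; python3 -m pendant '[[0,-0.2,0,0],[0,-0.4,0,0]]';python3 -m pendant '[[0,-0.2,0,0],[0,-0.4,0,0]]'
python3 - <<'E'
from h import *
import cv2
o=ctrl.get_obs();im=imaging.camera("wrist");print(o["eef_pos"],o["wrist_force"],o["opening"])
cv2.imwrite("pics/w3.png",cv2.resize(im[:,:,::-1],(768,576),interpolation=cv2.INTER_CUBIC))
E
```

```text
time_s: 2.62
eef_pos: [0.5231, -0.0404, 0.1807]
eef_rot: [0.001, 0.979, 0.206, 0.0]
wrist_force: [-1.6, -4.1, 0.6]
opening: 0.001
grasp_force: 1.5
time_s: 2.78
eef_pos: [0.5214, -0.0367, 0.1805]
eef_rot: [0.0, 0.979, 0.206, -0.0]
wrist_force: [-1.5, -3.4, 2.7]
opening: -0.006
grasp_force: 2.1
time_s: 2.95
eef_pos: [0.5199, -0.0329, 0.1805]
eef_rot: [0.0, 0.979, 0.205, 0.0]
wrist_force: [-2.3, -4.8, 3.3]
opening: 0.001
grasp_force: 3.0
[ 0.51994115 -0.03290354  0.18050877] [-2.33255669 -4.75454416  3.29025326] 0.0010429640728800659
```

View pics/w3.png

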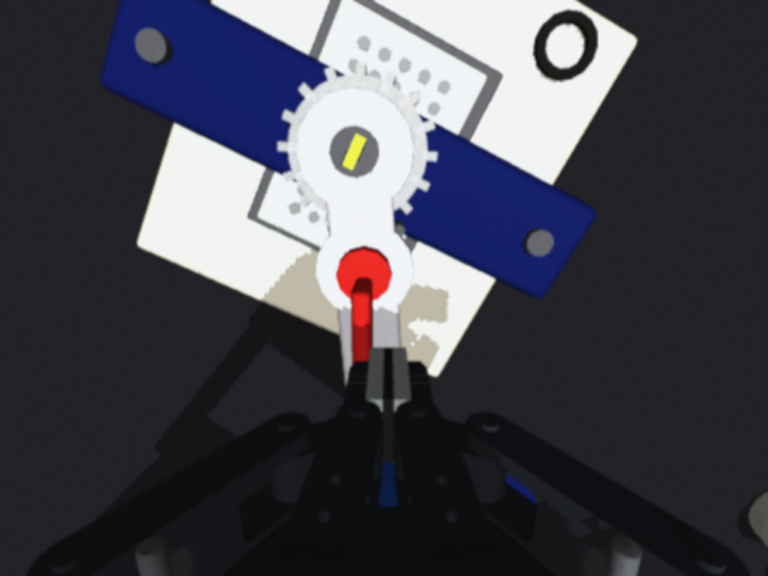

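The fin is being carried and is now near the handle's centre line, with its top at (361,330). I'll keep going.

```bash
for i in 1 2 3; do python3 -m pendant '[[0,-0.15,0,0],[0,-0.3,0,0]]' | grep -E "eef_pos|force"; done
python3 - <<'E'
from h import *
import cv2
o=ctrl.get_obs();im=imaging.camera("wrist");print(o["eef_pos"],o["wrist_force"],o["opening"])
cv2.imwrite("pics/w4.png",cv2.resize(im[:,:,::-1],(768,576),interpolation=cv2.INTER_CUBIC))
E
```

```text
eef_pos: [0.5188, -0.0304, 0.1805]
wrist_force: [-1.3, -4.8, 4.3]
grasp_force: 4.0
eef_pos: [0.5176, -0.0277, 0.1805]
wrist_force: [-1.8, -5.0, 2.5]
grasp_force: 4.0
eef_pos: [0.5165, -0.0249, 0.1805]
wrist_force: [-0.8, -6.3, 2.6]
grasp_force: 4.3
[ 0.51650081 -0.02489177  0.18045602] [-0.76668975 -6.29266013  2.63608891] 0.001950205718969587
```

View pics/w4.png

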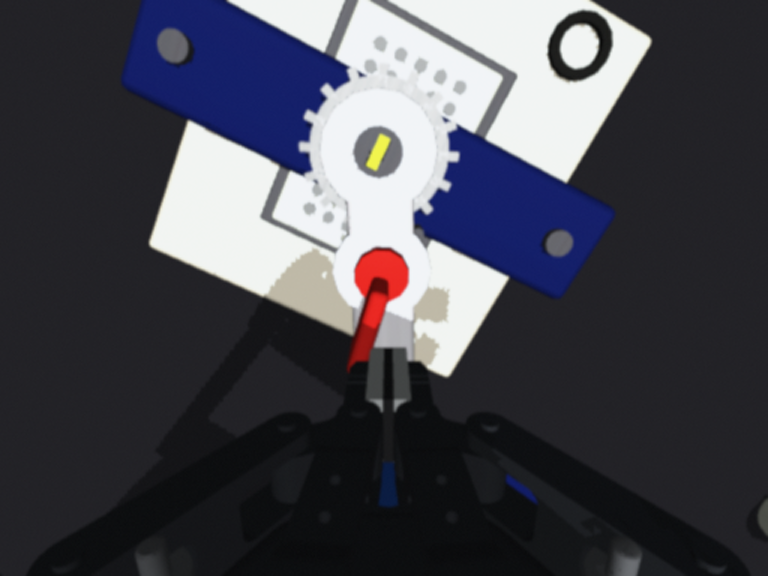

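Run:
```python
from h import *
np.set_printoptions(precision=4,suppress=True)
o=ctrl.get_obs();T=wT(o)
r=lambda u,v,z:ray("wrist",(u/1.5,v/1.5),z,T)
h=r(378,151,.14);p=r(382,274,.146);f=r(370,318,.165);h2=np.array([.587,.0085,0])
a=lambda p,q:np.degrees(np.arctan2(*(q-p)[:2][::-1]))%360
print(h,p,f,"handle",a(h,p),"lever",a(p,f))
```

```text
[0.5875 0.0096 0.14  ] [ 0.5468 -0.0098  0.146 ] [ 0.5357 -0.0103  0.165 ] handle 205.45626277825906 lever 182.58978602901618
```

```bash
python3 -m pendant '[[0,0.5,0,0],[0,1.2,0,0],[0,1.2,-3,0],[0,1.2,-6,0],[-3,0.6,-6,0],[-6.2,0.2,-6,1.5],[-6.2,0.2,-6,1.5]]'; python3 -m pendant '[[0,0,0,0],[0,0,0,0],[0,0,0,0],[0,0,0,0]]' 0.5
python3 - <<'E'
from h import *
import cv2
o=ctrl.get_obs();im=imaging.camera("wrist");print(o["eef_pos"],o["wrist_force"],o["opening"])
cv2.imwrite("pics/w5.png",cv2.resize(im[:,:,::-1],(768,576),interpolation=cv2.INTER_CUBIC))
E
```

```text
time_s: 4.13
eef_pos: [0.4566, -0.0514, 0.2393]
eef_rot: [-0.001, 0.981, 0.192, -0.002]
wrist_force: [0.5, 0.9, -0.3]
opening: 0.0
grasp_force: 0.0
time_s: 4.47
eef_pos: [0.4611, -0.0513, 0.2402]
eef_rot: [-0.0, 0.981, 0.193, 0.0]
wrist_force: [-0.4, -1.2, -0.1]
opening: 0.502
grasp_force: 0.0
[ 0.46109248 -0.05129522  0.24017864] [-0.42504981 -1.16757157 -0.11156035] 0.502407647563235
```

View pics/w5.png

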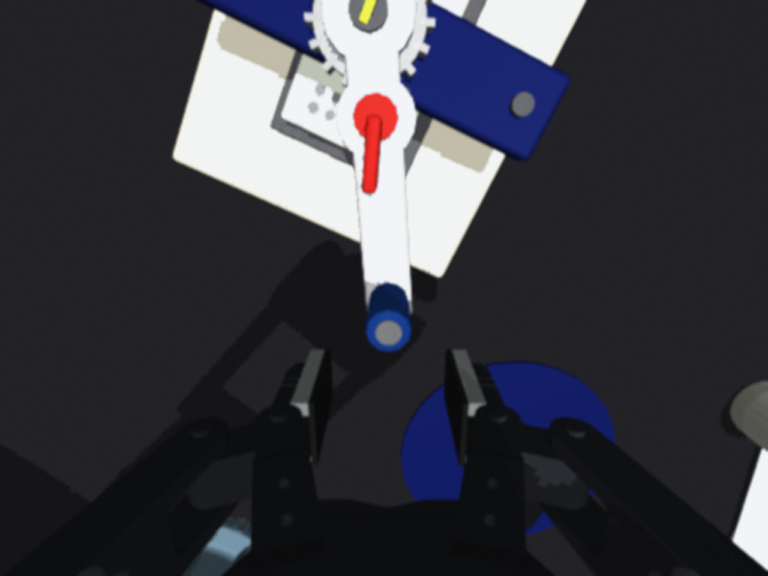

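Run:
```python
from h import *
np.set_printoptions(precision=4,suppress=True)
o=ctrl.get_obs();T=wT(o)
r=lambda u,v,z:ray("wrist",(u/1.5,v/1.5),z,T)
h=r(369,10,.14);p=r(375.5,118,.146);f=r(369.5,186,.165);k=r(388.5,333,.185);f0=r(374,124,.165)
a=lambda p,q:np.degrees(np.arctan2(*(q-p)[:2][::-1]))%360
print(h,p,f,k,"handle",a(h,p),a(h,k),a(p,k),"lever",a(p,f),a(f0,f))
```

```text
[0.587  0.0088 0.14  ] [ 0.5454 -0.0112  0.146 ] [ 0.5168 -0.0203  0.165 ] [ 0.4608 -0.0526  0.185 ] handle 205.64551904328275 205.922093784589 206.057760743041 lever 197.56960044865966 197.2651362554182
```

The lever reads about 0.46 rad, on tighten but short of its stop. I'll push it again for margin and retreat straight back.

```bash
python3 -m pendant '[[2.8,0.9,0,0],[5.6,1.7,0,0],[5.6,1.7,1,0],[5.6,1.7,3,0],[5.6,1.7,5,0],[5.6,1.7,6,0],[5.6,1.4,6,0],[5.6,1.1,6,0],[5.6,0.8,6,0],[5.6,0.5,6,0],[5.6,0.3,6,0],[5.6,0.1,6,0]]' 0 | grep -E "eef_pos|force";  for i in 1 2; do python3 -m pendant '[[0,-0.15,0,0],[0,-0.3,0,0]]' | grep -E "eef_pos|force"; done
cat > lev.py <<'E'
from h import *
import cv2,sys
def lever(sv=None):
    o=ctrl.get_obs();im=imaging.camera("wrist");T=wT(o)
    if sv: cv2.imwrite(sv,cv2.resize(im[:,:,::-1],(768,576),interpolation=cv2.INTER_CUBIC))
    hsv=cv2.cvtColor(im,cv2.COLOR_RGB2HSV)
    m=(((hsv[...,0]<6)|(hsv[...,0]>174))&(hsv[...,1]>170)&(hsv[...,2]>50)).astype(np.uint8)
    n,l,s,c=cv2.connectedComponentsWithStats(m);i=1+np.argmax(s[1:,4]);v,u=np.nonzero(l==i)
    P=np.array([ray("wrist",(a,b),.16,T)[:2] for a,b in zip(u,v)])
    H=np.array([.587,.0088]);d=np.hypot(*(P-H).T)
    far=P[d>d.max()-.006].mean(0)
    print("t",o["time_s"],"n",s[i,4],"far",far,"mean",P.mean(0),"F",o["wrist_force"].round(1),o["eef_pos"].round(4))
if __name__=="__main__": lever(sys.argv[1] if len(sys.argv)>1 else None)
E
python3 lev.py
```

```text
eef_pos: [0.5131, -0.031, 0.1813]
wrist_force: [0.8, -3.0, 0.6]
grasp_force: 1.3
eef_pos: [0.5121, -0.0287, 0.1812]
wrist_force: [1.4, -3.3, 1.6]
grasp_force: 1.4
eef_pos: [0.5109, -0.0259, 0.1809]
wrist_force: [0.9, -2.2, 2.1]
grasp_force: 1.5
t 5.85 n 1618 far [ 0.51345464 -0.01398631] mean [ 0.54048163 -0.01019382] F [ 0.9 -2.2  2.1] [ 0.5109 -0.0259  0.1809]
```

```bash
for i in 1 2; do python3 -m pendant '[[0,-0.1,0,0],[0,-0.2,0,0]]' | grep -E "eef_pos|wrist_force"; done; python3 lev.py; python3 -m pendant '[[0,0.2,0,0],[0,0.5,0,0],[0,1,0,0],[0,1.6,0,0],[0,1.8,0,0],[0,1.8,0,0]]'| grep -E "eef_pos|wrist_force"; python3 lev.py
```

```text
eef_pos: [0.5098, -0.0239, 0.1805]
wrist_force: [1.9, -3.3, 2.5]
eef_pos: [0.5092, -0.0222, 0.1805]
wrist_force: [2.9, -5.0, 2.0]
t 6.2333 n 1661 far [ 0.51209613 -0.01038807] mean [ 0.53925205 -0.00751693] F [ 2.9 -5.   2. ] [ 0.5092 -0.0222  0.1805]
eef_pos: [0.5156, -0.0389, 0.18]
wrist_force: [-0.2, 1.1, 3.1]
t 6.7833 n 1709 far [ 0.51639216 -0.02398203] mean [ 0.54128431 -0.01327592] F [-0.2  1.1  3.1] [ 0.5156 -0.0389  0.18  ]
```

The fingertips rest on the lever's low part (Fz about 3 N) and drag it back. I'll push from 9 mm higher and lift straight off.

```bash
python3 -m pendant '[[0,0,-0.5,0],[0,0,-0.9,0],[0,-0.4,-0.9,0],[0,-0.8,-0.9,0],[0,-1.1,-0.9,0],[0,-1.3,-0.9,0],[0,-1.5,-0.9,0]]'| grep -E "eef_pos|wrist_force";python3 -m pendant '[[0,-0.1,0,0],[0,-0.2,0,0]]'| grep -E "eef_pos|wrist_force"; python3 -m pendant '[[0,-0.1,0,0],[0,-0.2,0,0]]'| grep -E "eef_pos|wrist_force"; python3 lev.py
```

```text
eef_pos: [0.5097, -0.0242, 0.1891]
wrist_force: [0.3, -0.2, -0.4]
eef_pos: [0.5091, -0.0226, 0.1892]
wrist_force: [0.1, 0.4, 0.1]
eef_pos: [0.5084, -0.0209, 0.1893]
wrist_force: [-0.1, -0.2, 0.9]
t 7.75 n 1354 far [ 0.51822678 -0.0237165 ] mean [ 0.54215151 -0.01133897] F [-0.1 -0.2  0.9] [ 0.5084 -0.0209  0.1893]
```

```bash
python3 -m pendant '[[0,0.9,0,0],[0,2,0,0],[0,2,0.6,0],[0,2,1.3,0],[0,1.7,1.3,0],[0,1.4,1.3,0],[0,1.1,1.3,0],[0,0.8,1.3,0],[0,0.5,1.3,0],[0,0.3,1.3,0]]'| grep -E "eef_pos|wrist_force";python3 -m pendant '[[0,-0.15,0,0],[0,-0.3,0,0]]'| grep -E "eef_pos|wrist_force";python3 lev.py; python3 -m pendant '[[0,0.15,0,0],[0,0.3,0,0],[0,0.3,0,0]]'| grep -E "eef_pos|wrist_force"; python3 lev.py;  python3 -m pendant '[[0,0,-0.5,0],[0,0,-1,0],[0,0,-2,0],[0,0,-2,0]]'| grep -E "eef_pos|wrist_force"; python3 lev.py pics/w6.png
```

```text
eef_pos: [0.5097, -0.0236, 0.1766]
wrist_force: [1.4, -3.1, -1.2]
eef_pos: [0.5088, -0.0209, 0.1767]
wrist_force: [2.0, -4.5, -1.0]
t 8.8 n 1766 far [ 0.51096338 -0.00497879] mean [ 0.53805051 -0.00388493] F [ 2.  -4.5 -1. ] [ 0.5088 -0.0209  0.1767]
eef_pos: [0.5093, -0.0234, 0.1761]
wrist_force: [-0.7, 0.7, 0.0]
t 9.1 n 1743 far [ 0.51099381 -0.00434126] mean [ 0.53834142 -0.00382443] F [-0.7  0.7  0. ] [ 0.5093 -0.0234  0.1761]
eef_pos: [0.5108, -0.0239, 0.1988]
wrist_force: [0.5, -0.7, 0.1]
t 9.4833 n 1299 far [ 0.51126691 -0.00428409] mean [ 0.53821708 -0.00394499] F [ 0.5 -0.7  0.1] [ 0.5108 -0.0239  0.1988]
```

View pics/w6.png

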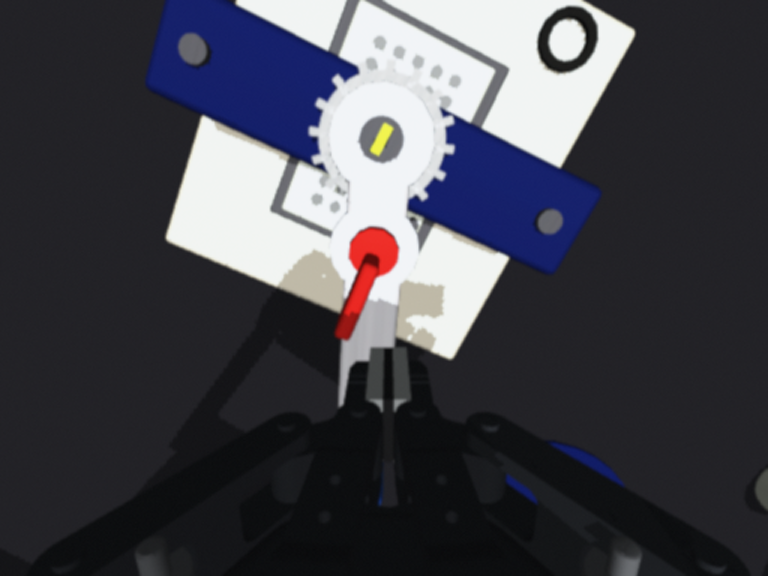

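The fin, from (374,250) to (345,335), now leans fully to the clockwise side and stayed there. Next is the handle angle.

Run:
```python
from h import *
np.set_printoptions(precision=4,suppress=True)
o=ctrl.get_obs();T=wT(o)
r=lambda u,v,z:ray("wrist",(u/1.5,v/1.5),z,T)
h=r(381,138,.14);p=r(374,251,.146);f=r(347,330,.165);f0=r(372,260,.165)
a=lambda p,q:np.degrees(np.arctan2(*(q-p)[:2][::-1]))%360
H=np.array([.587,.0088,.14])
print(h,p,f,a(h,p),a(H,p),"lever",a(f0,f),a(p,f))
M=rot(o).as_matrix();x=M[:2,0];y=M[:2,1];print("yaw",np.degrees(np.arctan2(x[1],x[0])),o["eef_pos"])
for t in (a(h,p),a(H,p)):
    k=H[:2]+.14*np.array([np.cos(np.radians(t)),np.sin(np.radians(t))]);d=k-o["eef_pos"][:2];print(t,k,d@x*100,d@y*100)
```

```text
[0.5875 0.0095 0.14  ] [ 0.5445 -0.0047  0.146 ] [ 0.5149 -0.0055  0.165 ] 198.33149846732834 197.67558318772768 lever 182.57614318615182 181.53200607848441
yaw 22.20984219037486 [ 0.5106 -0.0239  0.198 ]
198.33149846732834 [ 0.4541 -0.0352] -5.655018311768789 -1.0874166591363512
197.67558318772768 [ 0.4536 -0.0337] -5.6432629233656755 -1.2472541987623735
```

```bash
python3 -m pendant '[[0,0,-2,0],[0,0,-4,0],[-3,-0.6,-4,2],[-5.65,-1.15,-4,4.2],[-5.65,-1.15,-4,4.2],[-5.65,-1.15,-4,4.2]]'| grep -E "eef_pos|wrist_force"; python3 -m pendant '[[0,0,0,0],[0,0,0,0],[0,0,0,0]]' 0.5| grep -E "eef_pos|wrist_force"
python3 - <<'E'
from h import *
import cv2
o=ctrl.get_obs();im=imaging.camera("wrist");T=wT(o)
hsv=cv2.cvtColor(im,cv2.COLOR_RGB2HSV)
m=((abs(hsv[...,0].astype(int)-108)<9)&(hsv[...,1]>150)&(hsv[...,2]>40)).astype(np.uint8)
m[:150]=0
n,l,s,c=cv2.connectedComponentsWithStats(m)
for i in range(1,n):
    if s[i,4]>40: print(s[i],c[i],ray("wrist",c[i],.17,T), hsv[l==i].mean(0))
E
```

```text
eef_pos: [0.4523, -0.0345, 0.2365]
wrist_force: [0.0, -0.2, -0.3]
eef_pos: [0.4536, -0.0344, 0.2363]
wrist_force: [0.2, 0.3, 1.1]
[241 191  32  46 902] [256.63192905 211.6940133 ] [ 0.45569022 -0.03314137  0.17      ] [110.65742794 207.11419069  97.08980044]
[ 321  235  114   81 4753] [383.05848938 266.26130865] [ 0.44267895 -0.13998925  0.17      ] [115.99705449 207.99810646 100.85798443]
[290 286  14  46 298] [296.06040268 310.3557047 ] [ 0.38264053 -0.09077369  0.17      ] [115.9966443  205.48993289  92.95302013]
[344 335  21  21 247] [352.06072874 346.80566802] [ 0.36148627 -0.15016508  0.17      ] [115.97165992 205.49392713  93.34008097]
```

```bash
cat > f.py <<'E'
from h import *
o=ctrl.get_obs();M=rot(o).as_matrix();f=o["wrist_force"];d=o["eef_pos"][:2]-[.587,.0088]
print("t %.2f Fx %.1f Fy(tan) %.1f Fz %.1f | ang %.1f yaw %.1f R %.1f mm z %.3f op %.2f gf %.1f"%(o["time_s"],f@M[:,0],f@M[:,1],f[2],np.degrees(np.arctan2(d[1],d[0]))%360-180,np.degrees(np.arctan2(M[1,0],M[0,0])),1e3*np.hypot(*d),o["eef_pos"][2],o["opening"],o["grasp_force"]))
E
python3 -m pendant '[[0,0,2,0],[0,0,4,0],[0,0,5.5,0],[0,0,6.6,0],[0,0,6.6,0]]' >/dev/null; python3 f.py; python3 -m pendant '[[0,0,0,0],[0,0,0,0],[0,0,0,0]]' 0.34 >/dev/null; python3 f.py
```

```text
t 10.75 Fx -0.3 Fy(tan) -0.8 Fz 0.3 | ang 17.5 yaw 18.0 R 142.0 mm z 0.168 op 0.50 gf 0.0
t 11.00 Fx -0.2 Fy(tan) 0.2 Fz 0.5 | ang 18.0 yaw 18.0 R 140.2 mm z 0.171 op 0.34 gf 0.0
```

```bash
python3 -m pendant '[[0.02,-0.73,0,3],[0.08,-1.46,0,6],[0.17,-2.19,0,9],[0.31,-2.91,0,12],[0.48,-3.62,0,15],[0.68,-4.33,0,18]]' >/dev/null; python3 f.py
```

```text
t 11.50 Fx -0.2 Fy(tan) 3.1 Fz 0.7 | ang 0.1 yaw -0.1 R 140.2 mm z 0.171 op 0.34 gf 1.4
```

```bash
for i in 1 2; do python3 -m pendant '[[0.01,-0.37,0,1.5],[0.02,-0.73,0,3],[0.04,-1.1,0,4.5]]' >/dev/null; python3 f.py; done
```

```text
t 11.75 Fx 0.2 Fy(tan) 3.4 Fz 0.3 | ang -4.4 yaw -4.6 R 140.3 mm z 0.171 op 0.34 gf 1.3
t 12.00 Fx -0.2 Fy(tan) 2.8 Fz 0.3 | ang -8.8 yaw -9.1 R 140.3 mm z 0.171 op 0.34 gf 1.3
```

```bash
for i in 1 2; do python3 -m pendant '[[0.01,-0.37,0,1.5],[0.02,-0.73,0,3]]' >/dev/null; python3 f.py; done
```

```text
t 12.17 Fx -0.4 Fy(tan) 2.4 Fz 0.5 | ang -11.8 yaw -12.1 R 140.3 mm z 0.171 op 0.34 gf 1.3
t 12.33 Fx -0.4 Fy(tan) 2.6 Fz 1.2 | ang -14.8 yaw -15.1 R 140.3 mm z 0.171 op 0.34 gf 1.3
```

```bash
for i in 1 2 3; do python3 -m pendant '[[0.01,-0.37,0,1.5],[0.02,-0.73,0,3]]' >/dev/null; python3 f.py; done
```

```text
t 12.50 Fx -0.7 Fy(tan) 3.1 Fz 1.5 | ang -17.8 yaw -18.1 R 140.3 mm z 0.171 op 0.34 gf 1.3
t 12.67 Fx -0.2 Fy(tan) 2.4 Fz 1.6 | ang -20.8 yaw -21.1 R 140.3 mm z 0.171 op 0.34 gf 1.3
t 12.83 Fx -0.3 Fy(tan) 2.4 Fz 2.9 | ang -23.8 yaw -24.1 R 140.3 mm z 0.171 op 0.34 gf 1.3
```

```bash
for i in 1 2 3; do python3 -m pendant '[[0.01,-0.37,0,1.5],[0.02,-0.73,0,3]]' >/dev/null; python3 f.py; done
```

```text
t 13.00 Fx -0.3 Fy(tan) 2.4 Fz 1.6 | ang -26.8 yaw -27.1 R 140.2 mm z 0.171 op 0.34 gf 1.3
t 13.17 Fx 0.4 Fy(tan) 3.3 Fz 2.0 | ang -29.8 yaw -30.1 R 140.2 mm z 0.171 op 0.34 gf 1.3
t 13.33 Fx -0.9 Fy(tan) 2.8 Fz 1.3 | ang -32.7 yaw -33.1 R 140.2 mm z 0.171 op 0.34 gf 1.3
```

```bash
python3 -m pendant '[[0.08,1.46,0,-6],[0.31,2.91,0,-12],[0.68,4.33,0,-18],[1.21,5.69,0,-24],[1.88,7,0,-30],[2.67,8.23,0,-36],[3.6,9.37,0,-42],[4.63,10.4,0,-48],[5.77,11.33,0,-54],[7,12.12,0,-60],[7.8,12.55,0,-63.7],[8.31,12.79,0,-66]]' >/dev/null; python3 f.py; python3 -m pendant '[[0,0,0,0],[0,0.1,0,0],[0,0.2,0,0]]' >/dev/null; python3 f.py
```

```text
t 14.33 Fx 0.5 Fy(tan) -1.5 Fz 0.9 | ang 33.3 yaw 33.2 R 140.8 mm z 0.171 op 0.34 gf 0.9
t 14.58 Fx -0.5 Fy(tan) -0.4 Fz -0.3 | ang 33.6 yaw 32.9 R 140.8 mm z 0.171 op 0.34 gf 0.0
```

```bash
python3 -m pendant '[[0.02,-0.73,0,3],[0.05,-1.22,0,5],[0.09,-1.58,0,6.5]]' >/dev/null; python3 f.py;  python3 -m pendant '[[0.01,-0.37,0,1.5],[0.02,-0.73,0,3]]' >/dev/null; python3 f.py; python3 -m pendant '[[0.01,-0.37,0,1.5],[0.02,-0.73,0,3]]' >/dev/null; python3 f.py
```

```text
t 14.83 Fx -1.0 Fy(tan) 1.3 Fz -0.8 | ang 27.1 yaw 26.4 R 140.6 mm z 0.171 op 0.34 gf 0.8
t 15.00 Fx -0.7 Fy(tan) 2.1 Fz 0.5 | ang 24.2 yaw 23.4 R 140.5 mm z 0.171 op 0.34 gf 0.8
t 15.17 Fx -0.5 Fy(tan) 1.7 Fz -0.4 | ang 21.2 yaw 20.4 R 140.4 mm z 0.171 op 0.34 gf 0.8
```

```bash
for i in 1 2; do python3 -m pendant '[[0.01,-0.37,0,1.5],[0.02,-0.73,0,3]]' >/dev/null; python3 f.py; done
```

```text
t 15.33 Fx -0.4 Fy(tan) 1.8 Fz -0.6 | ang 18.2 yaw 17.4 R 140.3 mm z 0.171 op 0.34 gf 0.9
t 15.50 Fx -0.4 Fy(tan) 1.8 Fz -0.3 | ang 15.2 yaw 14.4 R 140.2 mm z 0.171 op 0.34 gf 0.9
```

```bash
for i in 1 2; do python3 -m pendant '[[0.01,-0.37,0,1.5],[0.02,-0.73,0,3]]' >/dev/null; python3 f.py; done
```

```text
t 15.67 Fx 0.4 Fy(tan) 2.7 Fz -0.4 | ang 12.3 yaw 11.4 R 140.1 mm z 0.171 op 0.34 gf 1.2
t 15.83 Fx 0.2 Fy(tan) 2.0 Fz -0.2 | ang 9.3 yaw 8.4 R 140.0 mm z 0.171 op 0.34 gf 1.4
```

```bash
for i in 1 2; do python3 -m pendant '[[0.01,-0.37,0,1.5],[0.02,-0.73,0,3]]' >/dev/null; python3 f.py; done
```

```text
t 16.00 Fx 0.2 Fy(tan) 3.1 Fz 0.0 | ang 6.4 yaw 5.4 R 139.9 mm z 0.171 op 0.34 gf 1.4
t 16.17 Fx -0.7 Fy(tan) 1.7 Fz -0.5 | ang 3.4 yaw 2.4 R 139.8 mm z 0.171 op 0.34 gf 1.4
```

```bash
for i in 1 2; do python3 -m pendant '[[0.01,-0.37,0,1.5],[0.02,-0.73,0,3]]' >/dev/null; python3 f.py; done
```

```text
t 16.33 Fx 0.3 Fy(tan) 3.5 Fz 1.1 | ang 0.4 yaw -0.6 R 139.8 mm z 0.171 op 0.34 gf 1.4
t 16.50 Fx -0.8 Fy(tan) 4.2 Fz -0.4 | ang -2.6 yaw -3.6 R 139.7 mm z 0.171 op 0.34 gf 1.8
```

```bash
for i in 1 2; do python3 -m pendant '[[0.01,-0.37,0,1.5],[0.02,-0.73,0,3]]' >/dev/null; python3 f.py; done
```

```text
t 16.67 Fx -0.8 Fy(tan) 5.2 Fz 0.5 | ang -5.5 yaw -6.6 R 139.5 mm z 0.171 op 0.34 gf 2.5
t 16.83 Fx -0.8 Fy(tan) 7.1 Fz 0.8 | ang -8.4 yaw -9.6 R 139.4 mm z 0.171 op 0.34 gf 3.3
```

```bash
python3 -m pendant '[[0.01,-0.37,0,1.5],[0.02,-0.63,0,2.6]]' >/dev/null; python3 f.py
```

```text
t 17.00 Fx -1.1 Fy(tan) 8.1 Fz 1.7 | ang -10.9 yaw -12.2 R 139.3 mm z 0.171 op 0.34 gf 3.9
```

```bash
python3 -m pendant '[[0.04,1.1,0,-4.5],[0.15,2.07,0,-8.5],[0.34,3.08,0,-12.7],[0.62,4.13,0,-17.2],[0.94,5.02,0,-21],[1.3,5.92,0,-25],[1.76,6.8,0,-29],[2.27,7.63,0,-33],[2.83,8.42,0,-37],[3.44,9.18,0,-41],[3.96,9.75,0,-44.2],[4.13,9.92,0,-45.2]]' >/dev/null; python3 f.py; python3 -m pendant '[[0,0.05,0,0],[0,0.1,0,0]]' >/dev/null; python3 f.py; python3 -m pendant '[[0,-0.3,0,0],[0,-0.3,0,0],[0,-0.3,0,0]]' >/dev/null; python3 f.py
```

```text
t 18.00 Fx -0.5 Fy(tan) -1.9 Fz 1.8 | ang 34.0 yaw 33.2 R 140.8 mm z 0.170 op 0.34 gf 0.9
t 18.17 Fx -0.3 Fy(tan) -0.9 Fz 2.3 | ang 34.1 yaw 33.0 R 140.9 mm z 0.170 op 0.34 gf 0.9
t 18.42 Fx 0.5 Fy(tan) -0.3 Fz 0.5 | ang 32.9 yaw 33.1 R 140.9 mm z 0.170 op 0.34 gf 0.0
```

```bash
python3 -m pendant '[[0,0,-0.7,0],[0,0,-1.5,0],[0,0,-3,0],[0,0,-5,0],[0,0,-7,0],[0,0,-8,0],[0,0,-8,0],[0,0,-8,0]]' >/dev/null; python3 f.py; python3 lev.py pics/w7.png
```

```text
t 19.08 Fx -0.0 Fy(tan) 0.7 Fz -0.2 | ang 33.1 yaw 33.1 R 140.8 mm z 0.251 op 0.34 gf 0.0
t 19.0833 n 859 far [ 0.51959052 -0.02316715] mean [ 0.54164893 -0.01765615] F [ 0.3 -0.6 -0.2] [ 0.4691 -0.0681  0.2507]
```

View pics/w7.png

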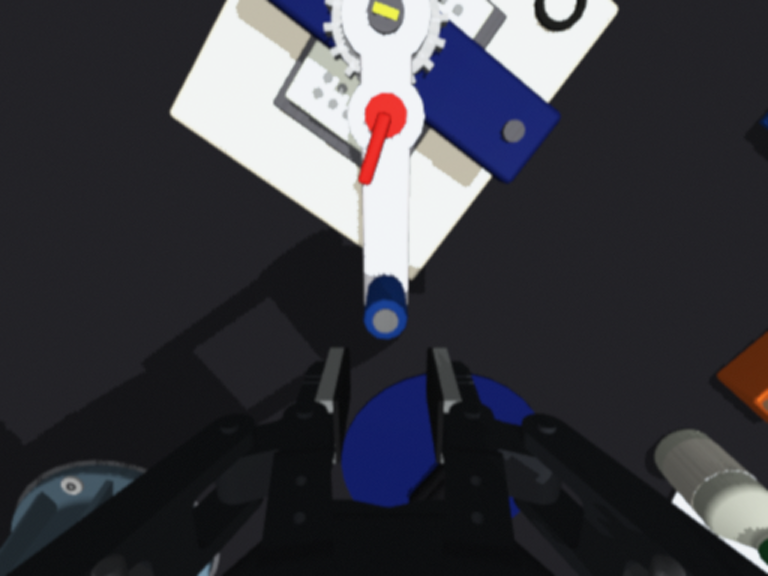

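The handle is parked with the knob at (385,320). The lever, from (386,115) to (366,180), leans fully to the tighten side, and the gripper is clear above everything. I'm handing in.

```bash
python3 -c "
from bench import workorder
print(workorder.hand_in())"
```

```text
the job is handed in; nothing more can be done
None
```

The job is handed in at about 19 s: pawl on tighten, gasket nipped at about 8 N at the knob (roughly 70 N clamp, estimated), handle parked within about 0.05 rad of its stop, and the gripper clear of everything; hand-in returned no verdict.

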